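# Open the touch-latch cupboard

### The arm

A 6-joint arm with a two-finger parallel gripper is mounted at the origin on a cart in front of the work surface, level with it; the furniture and walls round the work are solid. World frame = base frame: x ahead of the robot, y to its left, z up, the work surface at z = 0. Lengths are in m, angles in rad, forces in N, time in s.
With the tool pointing down it reaches from about 0.225 to 0.725 m from the base axis. Payload 3.1 kg.
Tool frame: the origin (TCP) lies between the finger pads; the fingertips stand 19 mm ahead of it and the grasp point (between the pads) is the TCP; z points along the fingers, y is the line along which they close (so a half turn about z gives the same grasp; the last joint's range is limited). The gripper opens to 85 mm and grips with 20 to 120 N. Pads are 22 mm wide; open, the fingers measure 114 mm over their backs; the gripper's body (76 mm by 85 mm) begins 54 mm behind the grasp point. The pads swing forward as they close: fully open they stand 13 mm farther back than shut.
Start: joints at [1.091, 0.048, 0.099, 1.622, 0, 1.443], TCP at [0.181, 0.493, 0.25] pointing down, gripper open.
Joint ranges: [-2.91, 2.91], [-0.99, 1.94], [-1.21, 1.42], [-2.12, 2.29], [-1.49, 1.47], [-3.14, 3.14]. Speed limits (rad/s): [2.79, 2.79, 3.14, 3.14, 3.14, 3.14].

### API

Orientations are given as a unit quaternion [x, y, z, w].
In Python, from rig import r, vision gives the robot as it stands.
- The arm moves only by the tool arm_command, never from a script. Its argument "steps" is one flat list of numbers, 5 for each row, row after row: the shift along the tool's x, y, z in mm, then the turn about the tool's z in degrees, then the opening, from -1 (shut) to 1 (fully open). In form: [tx, ty, tz, yaw, claw, tx, ty, tz, yaw, claw, ...]. A call has 1 to 5 rows; each row shifts and turns the commanded pose from where the row before left it, along the tool's axes as they then stand; what a row does not reach is not made up. A row lasts 1/8 s, in which the tool goes at most 62.5 mm and 10.7 degrees, less where a joint would pass 70% of its speed; a pose out of reach is approached as far as the arm can. A call with a gripper value outside its range is refused whole. The fingers move at their own pace and stop on an object; "grip_force" is the grip in N (left out, the last holds). Time passes only in rows, so rows that do not move let the fingers close. It gives the time, the measured TCP pose, the force, the opening and the grip force at its end, in the units of the state.
- r.observe(): the state, without advancing time (a new reading comes with each control period).
- vision.capture(name): name is "scene" or "top"; returns a dict with "color" (420x560x3 uint8, red, green, blue), "K" (3x3 intrinsics, pixels), "R" (3x3) and "t" (3): a world point X has camera coordinates R X + t. Camera axes: x right, y down, z forward; pixel columns grow to the right and rows downward; lengths in m; the calibration is good to about 2 mm. A picture is of the moment at which its call begins. There is no depth.
- r.sign_off(): hands the job in; it is judged then, once.
The state is a dict: "time_s": time; "joint_pos": joint angles; "joint_velocities": joint speeds; "effort": joint torques, N m; "tcp_pos": TCP position; "tool_rot": TCP orientation; "force": force on the tool from outside, world axes, zero at the start; "moment": the same for the moment, N m; "grip_width": finger opening in m; "grasp_force": force on a finger pad.
Only numpy, scipy, OpenCV 4.12 (cv2) and the standard library are available. Lean on these libraries where they do the work, as an engineer would, in place of code of your own. Each camera call takes 0.05 s, during which the arm holds its last target. There are 200 camera calls.

### The job

Open the little countertop cupboard: press its blue door inward at the yellow dot so that the touch latch lets go and the door springs ajar, then push the door wide open until it stands square to the cupboard's front or farther, without pinching it. Leave the shakers and the spice jar around it where they stand, and finish clear of everything.

Things in the scene. Friction and masses are not known exactly. Their poses are not given: they have to be found in the camera images.
- cupboard: small white cupboard fixed on the table, with its door 150 deep (x) x 210 wide (y) x 160 high (z) mm. Origin: centre of its underside. Its own +x points to its back, own +y to the left seen from the robot at yaw 0. The blue door face lies 75 mm from the origin along its own -x; the fixed carcass with its solid top starts 28 mm behind that face.
- door (a joint): door angle, rad: 0 latched shut, face parallel to the cupboard's front; negative pressed in (latch lets go at about -0.02, 3 to 4 mm at the dot, with about 3 N; firm stop at -0.055, 9 mm); positive open, stop 1.75. Once freed and let go, a spring throws it to about 0.46 (ajar), where it stays; beyond that it swings freely (under 3 N) and stays where left. The latch does not catch again.
- press_dot (a point): centre of the flat yellow dot (24 mm across) on the blue face, 130 mm above the table, 165 mm from the hinge line and 41 mm from the free edge; turns with the door.
- door_hinge (a point): top end of the upright hinge line, at the door's left front corner, 158 mm above the table. The free edge swings toward the robot and round to the left.
- door_edge (a point): top of the door's free (right) edge, middle of its thickness, 206 mm from the hinge line, 158 mm above the table; moves with the door. The door has no handle, is 16 mm thick and reaches from 8 to 158 mm above the table; outer face blue, back white.
- mill_1: salt shaker, 44 across, 90 high, standing loose to the right of the cupboard or of its front (its place is swapped with the other salt shaker at random). Origin: centre of its underside.
- mill_2: pepper shaker, 44 across, 90 high, standing loose in front of the cupboard to the left, outside the door's swing. Origin: centre of its underside.
- mill_3: salt shaker, 44 across, 90 high, standing loose to the right of the cupboard or of its front (see the other salt shaker). Origin: centre of its underside.
- spice: spice jar with green cap, 42 across, 99 high, standing loose to the left of the cupboard. Origin: centre of its underside.

How it is judged:
On the way, in this order (a step that is already met when the one before it is completed fails the run):
1. the door is pressed inward (value of joint door below -0.015 rad).
2. the latch has let go and the door stands ajar (value of joint door above 0.25 rad), for 0.1 s.
At the end, for the whole second after the job is handed in: The door stands open at 1.35 rad (77 degrees) or more and is at rest; the shakers and the spice jar stand within 25 mm of where they stood (value of joint door above 1.35 rad and velocity of joint door between -0.05 and 0.05 rad/s and distance of each of mill_1, mill_2, mill_3, spice from where it was at the start of the episode below 0.025 m); the robot touches nothing.
It fails at once if the open door is pinched between the fingers (both sides pressed at once) (value of joint door above 0.25 rad and contact force between the fingers and door_c0 above 3 N and contact force between the fingers and door_c1 above 3 N).
It fails at once if a shaker or the spice jar is moved by more than 25 mm or lifted (distance of any of mill_1, mill_2, mill_3, spice from where it was at the start of the episode above 0.025 m).
It fails at once if a shaker or the spice jar is knocked over (angle between any of mill_1, mill_2, mill_3, spice's own z axis and vertical above 0.5 rad).
It also fails if it takes over 46 s, if anything falls off the work surface, if the arm or the gripper's body presses on something with over 40 N, if the wrist force passes 120 N, or if a joint passes its speed limit or range.

## Working session

There is one attempt and no reset: what is moved stays moved. The work goes in short steps, Python scripts to look and compute and a tool call to move; the robot and the scene stay as the last step left them, time stands still between calls to the robot, and variables do not carry over. Pictures are saved under pics/ and viewed, at most 10 in all, crops included, and the job is handed in when it is done.

Besides the shell and the picture viewer there is one more tool, called after "Emit:" as name(argument=value, ...) on one line, values as JSON. arm_command: Moves the arm, as the interface text tells. Its arguments: {"type":"object","properties":{"steps":{"type":"array","items":{"type":"number"}},"grip_force":{"type":"number"}},"required":["steps"]}

```bash
mkdir -p pics; python3 - <<'E'
from rig import r, vision
import cv2,json,numpy as np
s=r.observe();print({k:np.round(s[k],3) for k in('time_s','tcp_pos','tool_rot','grip_width')})
for n in("top","scene"):
    c=vision.capture(n);cv2.imwrite(f"pics/{n}0.png",c["color"][:,:,::-1])
    np.savez(f"{n}0.npz",**c)
    print(n,np.round(c["K"],1).tolist(),np.round(c["R"],3).tolist(),np.round(c["t"],3))
E
```

```text
{'time_s': np.float64(0.0), 'tcp_pos': array([0.181, 0.492, 0.249]), 'tool_rot': array([ 0.175,  0.985, -0.001, -0.   ]), 'grip_width': np.float64(0.086)}
top [[501.4, 0.0, 271.3], [0.0, 501.4, 212.0], [0.0, 0.0, 1.0]] [[0.028, -0.999, -0.037], [-0.991, -0.023, -0.134], [0.133, 0.041, -0.99]] [-0.067  0.615  1.225]
scene [[473.0, 0.0, 287.2], [0.0, 473.0, 205.3], [0.0, 0.0, 1.0]] [[0.592, -0.806, 0.015], [-0.493, -0.377, -0.784], [0.637, 0.457, -0.621]] [-0.411  0.384  0.805]
```

View pics/top0.png

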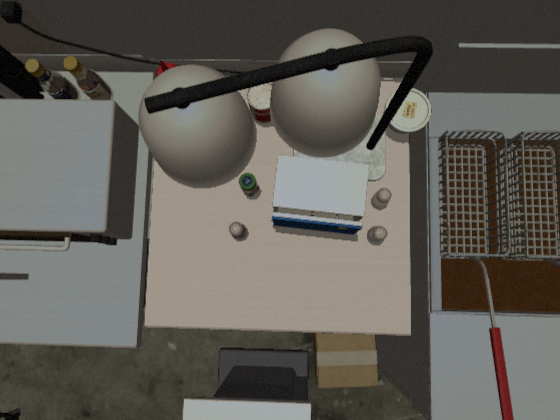

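View pics/scene0.png

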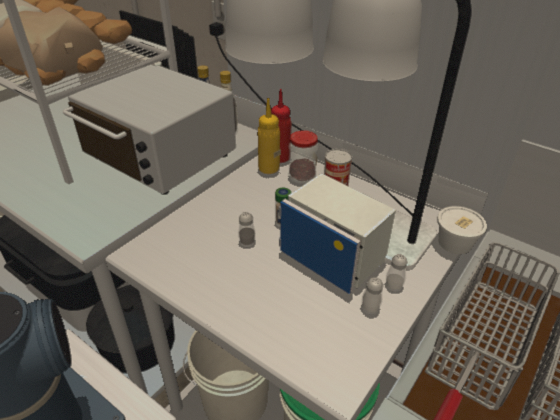

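Both views show the cupboard with its blue door near (320,210) in top and (320,240) in scene, dot near (338,245) in scene. The two salt shakers are on the right, the pepper is left in front, the jar is at left, and lamps hang above. Next I measure.

```bash
cat > h.py <<'E'
import numpy as np,cv2
def ray(c,u,v,z):
    d=c["R"].T@np.linalg.inv(c["K"])@np.array([u,v,1.]);o=-c["R"].T@c["t"]
    return o+d*(z-o[2])/d[2]
def blobs(c,lo,hi,amin=15):
    h=cv2.cvtColor(c["color"],cv2.COLOR_RGB2HSV);m=cv2.inRange(h,lo,hi)
    return [k for k in sorted(cv2.findContours(m,0,2)[0],key=cv2.contourArea)[::-1] if cv2.contourArea(k)>=amin]
E
python3 - <<'E'
from h import *
T=dict(np.load("top0.npz"));S=dict(np.load("scene0.npz"))
b=blobs(S,(105,130,40),(125,255,255),300)[0]
q=cv2.approxPolyDP(cv2.convexHull(b),6,True)[:,0];print("blue",q.tolist())
for p in q: print(p,"z.158",ray(S,*p,.158)[:2].round(3),"z.008",ray(S,*p,.008)[:2].round(3))
for k in blobs(S,(22,90,90),(35,255,255),20)[:6]:
    (x,y),_,_=cv2.fitEllipse(k);print("yel",x,y,cv2.contourArea(k),ray(S,x,y,.13).round(3))
for n,c in(("T",T),("S",S)):
  for k in blobs(c,(45,90,30),(85,255,255),15)[:4]:
    x,y=k[:,0].mean(0);print(n,"green",x,y,cv2.contourArea(k),ray(c,x,y,.097)[:2].round(3))
for n,p in dict(m2=(236,228),sA=(385,193),sB=(380,232)).items(): print(n,ray(T,*p,.085)[:2].round(3))
for n,p in dict(m2=(246,217),sA=(399,259),sB=(375,284)).items(): print(n,ray(S,*p,.088)[:2].round(3))
for p in((278,157),(368,163),(361,224),(273,209)):print("ctop",ray(T,*p,.16)[:2].round(3))
for n,c in(("top",T),("scene",S)):
    im=c["color"][:,:,::-1]
    im=im[130:260,210:410] if n=="top" else im[150:330,220:430]
    cv2.imwrite(f"pics/{n}_crop.png",cv2.resize(im,None,fx=3.5 if n=="top" else 3.2,fy=3.5 if n=="top" else 3.2,interpolation=2))
E
```

```text
blue [[281, 202], [356, 244], [348, 292], [282, 249]]
[281 202] z.158 [ 0.587 -0.058] z.008 [0.741 0.056]
[356 244] z.158 [ 0.569 -0.26 ] z.008 [ 0.719 -0.193]
[348 292] z.158 [ 0.45  -0.312] z.008 [ 0.572 -0.256]
[282 249] z.158 [ 0.467 -0.151] z.008 [ 0.594 -0.057]
yel 267.6555480957031 119.0029296875 158.0 [0.914 0.237 0.13 ]
yel 338.1268005371094 244.78421020507812 48.5 [ 0.572 -0.219  0.13 ]
T green 247.45454545454547 180.9090909090909 189.0 [0.684 0.007]
S green 297.3 404.26 386.0 [ 0.25  -0.344]
S green 370.04545454545456 400.45454545454544 190.0 [ 0.325 -0.433]
S green 282.5238095238095 194.38095238095238 122.0 [0.677 0.004]
m2 [0.569 0.032]
sA [ 0.663 -0.327]
sB [ 0.568 -0.315]
m2 [0.562 0.026]
sA [ 0.654 -0.326]
sB [ 0.558 -0.319]
ctop [ 0.729 -0.068]
ctop [ 0.719 -0.275]
ctop [ 0.578 -0.259]
ctop [ 0.608 -0.06 ]
```

View pics/top_crop.png

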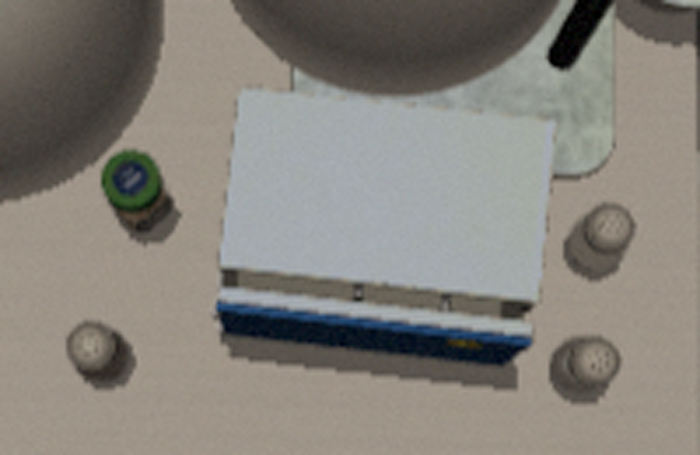

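Measurements agree. The door runs from the hinge at about (0.590, -0.057) to the free edge at (0.570, -0.258), 202 mm against 206 nominal. The dot is at (0.572, -0.219), 163 mm from the hinge against 165. Cupboard yaw is about -0.098 rad. I turn the tool square to the door, shut the gripper and approach high.

Emit:
arm_command(steps=[0,0,0,-7.3,-1,0,0,0,-7.3,-1,-25,-42,0,0,-1,-25,-42,0,0,-1,-25,-42,0,0,-1], grip_force=20)

```text
time_s: 0.72
tcp_pos: [0.2435, 0.3587, 0.2496]
tool_rot: [0.048, 0.999, -0.0, -0.0]
force: [1.6, -0.1, -0.2]
grip_width: 0.0001
grasp_force: 0.0
```

Emit:
arm_command(steps=[-25,-42,0,0,-1,-25,-42,0,0,-1,-25,-42,0,0,-1,-25,-42,0,0,-1,-25,-42,0,0,-1])

```text
time_s: 1.35
tcp_pos: [0.3476, 0.1375, 0.2499]
tool_rot: [0.048, 0.999, 0.0, -0.0]
force: [1.1, 0.2, -0.5]
grip_width: -0.0001
grasp_force: 0.0
```

Emit:
arm_command(steps=[-25,-42,0,0,-1,-25,-42,0,0,-1,-25,-42,0,0,-1,-25,-42,0,0,-1,0,0,0,0,-1])

```text
time_s: 1.98
tcp_pos: [0.4311, -0.0404, 0.2492]
tool_rot: [0.051, 0.999, -0.0, -0.001]
force: [-1.3, 0.9, 0.5]
grip_width: -0.0001
grasp_force: 0.0
```

```bash
python3 - <<'E'
from rig import r
from h import *
from scipy.spatial.transform import Rotation as Ro
s=r.observe();R=Ro.from_quat(s["tool_rot"]).as_matrix();print(s["time_s"],np.round(s["tcp_pos"],4),R.round(3).tolist(),s["grip_width"],np.round(s["force"],1))
print("to prepress", (R.T@(np.array([.522,-.214,.128])-s["tcp_pos"])*1000).round(1))
T=dict(np.load("top0.npz"));S=dict(np.load("scene0.npz"))
for z in(.3,.4,.5,.6,.7):print(z,ray(T,325,90,z)[:2].round(2),ray(S,372,40,z)[:2].round(2))
E
```

```text
1.975 [ 0.4311 -0.0404  0.2492] [[-0.995, 0.102, -0.002], [0.102, 0.995, -0.0], [0.002, -0.0, -1.0]] -5.850147705503557e-05 [-1.3  0.9  0.5]
to prepress [-108.3 -163.4  121. ]
0.3 [ 0.84 -0.17] [1.27 0.1 ]
0.4 [ 0.8  -0.16] [ 1.   -0.03]
0.5 [ 0.76 -0.15] [ 0.74 -0.16]
0.6 [ 0.72 -0.15] [ 0.47 -0.29]
0.7 [ 0.68 -0.14] [ 0.2  -0.42]
```

Emit:
arm_command(steps=[-25,-41,0,0,-1,-25,-41,0,0,-1,-25,-41,0,0,-1,-23,-40,0,0,-1,0,0,40,0,-1])

```text
time_s: 2.6
tcp_pos: [0.5154, -0.2124, 0.2126]
tool_rot: [0.05, 0.999, -0.002, 0.003]
force: [-0.5, 0.4, 0.6]
grip_width: 0.0004
grasp_force: 0.0
```

Emit:
arm_command(steps=[0,0,40,0,-1,0,0,41,0,-1,0,0,0,0,-1,0,0,0,0,-1])

```text
time_s: 3.1
tcp_pos: [0.5131, -0.2091, 0.1308]
tool_rot: [0.048, 0.999, -0.0, 0.001]
force: [0.4, 0.7, 0.5]
grip_width: 0.0001
grasp_force: 0.0
```

```bash
python3 - <<'E'
from rig import r, vision
import cv2,numpy as np
s=r.observe();print(s["time_s"],np.round(s["tcp_pos"],4),np.round(s["force"],1))
ims=[vision.capture(n)["color"][:,:,::-1] for n in("top","scene")]
a=cv2.resize(ims[0][130:280,210:410],(400,300));b=cv2.resize(ims[1][130:330,220:420],(400,400))
o=np.zeros((400,800,3),np.uint8);o[:300,:400]=a;o[:,400:]=b;cv2.imwrite("pics/pre.png",o)
E
```

```text
3.1 [ 0.5131 -0.2091  0.1308] [0.4 0.7 0.5]
```

View pics/pre.png

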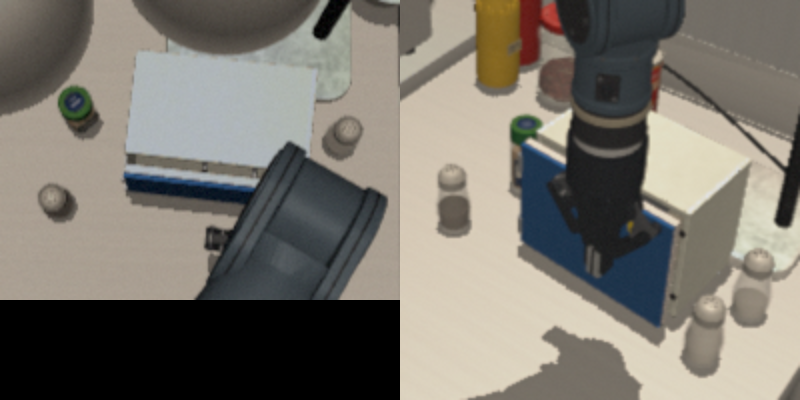

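The picture shows the shut fingers at (595,260), in front of the door beside the dot at (632,225), with the knuckles spread parallel to the door. Now I press in gently.

Emit:
arm_command(steps=[-20,-5,0,0,-1,-20,0,0,0,-1,-5,0,0,0,-1,-4,0,0,0,-1,0,0,0,0,-1])

```text
time_s: 3.82
tcp_pos: [0.5603, -0.2193, 0.1297]
tool_rot: [0.049, 0.999, -0.0, -0.0]
force: [-1.0, -0.5, 1.1]
grip_width: -0.0001
grasp_force: 0.0
```

Emit:
arm_command(steps=[-3,0,0,0,-1,-2,0,0,0,-1,0,0,0,0,-1])

```text
time_s: 4.2
tcp_pos: [0.5655, -0.2196, 0.1293]
tool_rot: [0.048, 0.999, 0.0, -0.0]
force: [-3.9, 1.5, 1.5]
grip_width: -0.0
grasp_force: 0.0
```

Emit:
arm_command(steps=[-2,0,0,0,-1,-2,0,0,0,-1,0,0,0,0,-1])

```text
time_s: 4.58
tcp_pos: [0.5685, -0.2199, 0.1292]
tool_rot: [0.048, 0.999, 0.0, -0.002]
force: [-7.2, 0.7, 3.3]
grip_width: 0.0
grasp_force: 0.0
```

Emit:
arm_command(steps=[20,0,0,0,-1,40,0,0,0,-1,45,0,0,0,-1,35,0,0,0,-1,0,0,0,0,-1])

```text
time_s: 5.2
tcp_pos: [0.4296, -0.2065, 0.1291]
tool_rot: [0.049, 0.999, -0.0, 0.001]
force: [0.4, 0.0, -1.3]
grip_width: -0.0002
grasp_force: 0.0
```

Emit:
arm_command(steps=[0,0,-40,0,-1,0,0,-50,0,-1,0,0,0,0,-1])

```text
time_s: 5.58
tcp_pos: [0.4347, -0.2088, 0.2249]
tool_rot: [0.048, 0.999, -0.003, 0.006]
force: [-0.1, 0.3, -0.1]
grip_width: 0.0001
grasp_force: 0.0
```

```bash
python3 - <<'E'
from rig import r, vision
from h import *
s=r.observe();print(s["time_s"],np.round(s["tcp_pos"],4),np.round(s["force"],1))
T,S=[vision.capture(n) for n in("top","scene")]
ims=[c["color"][:,:,::-1] for c in (T,S)]
a=cv2.resize(ims[0][130:280,210:410],(400,300));b=cv2.resize(ims[1][130:330,220:420],(400,400))
o=np.zeros((400,800,3),np.uint8);o[:300,:400]=a;o[:,400:]=b;cv2.imwrite("pics/ajar.png",o)
E
```

```text
5.575 [ 0.4347 -0.2088  0.2249] [-0.1  0.3 -0.1]
```

View pics/ajar.png

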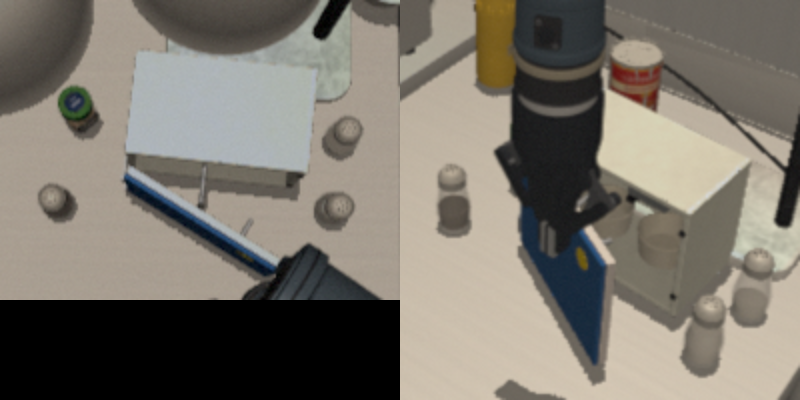

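The door stands ajar: in the top half its upper edge runs from (128,168) to (275,265). Small fittings show behind it at (205,185) and (247,228), so I look closer.

```bash
python3 - <<'E'
from rig import r, vision
from h import *
T,S=[vision.capture(n) for n in("top","scene")]
a=cv2.resize(T["color"][195:275,265:375,::-1],(440,320),interpolation=2);b=cv2.resize(S["color"][215:315,300:390,::-1],(360,400),interpolation=2)
o=np.zeros((400,800,3),np.uint8);o[:320,:440]=a;o[:,440:]=b;cv2.imwrite("pics/ajar2.png",o)
p=ray(T,274,217,.158);q=ray(T,347.5,265,.158);print(p.round(3),q.round(3),np.hypot(*(q-p)[:2]))
for z in(.05,.1,.13,.158):print(z,ray(T,333.5,244,z)[:2].round(3))
E
```

```text
[ 0.589 -0.062  0.158] [ 0.485 -0.23   0.158] 0.19751889416664298
0.05 [ 0.539 -0.207]
0.1 [ 0.535 -0.203]
0.13 [ 0.533 -0.2  ]
0.158 [ 0.531 -0.198]
```

View pics/ajar2.png

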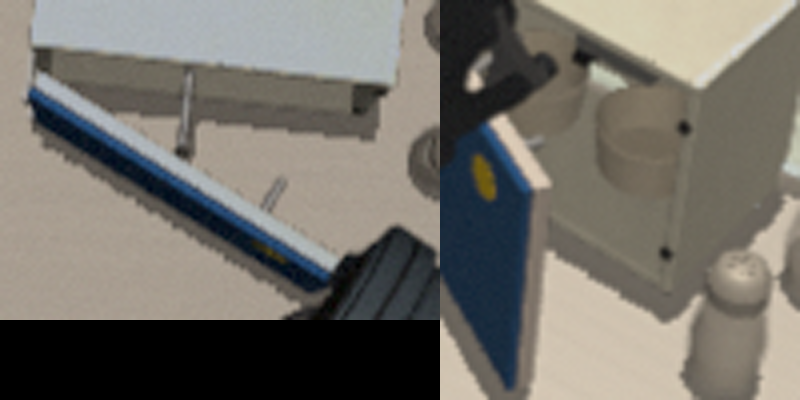

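The carcass carries a rod, tip near crop (185,150). The door's back carries a pin at (275,195), about 0.15 m from the hinge. I'll come down beyond the pin, about 0.18 m from the hinge, with the tool turned square to the ajar door.

Emit:
arm_command(steps=[-47,-6,0,0,-1,-47,-6,0,0,-1,0,0,0,9,-1,0,0,0,9,-1,0,0,0,8.4,-1])

```text
time_s: 6.4
tcp_pos: [0.5225, -0.2272, 0.2167]
tool_rot: [0.278, 0.961, 0.001, -0.002]
force: [-0.2, -1.0, -0.3]
grip_width: -0.0004
grasp_force: 0.0
```

```bash
cat > d.py <<'E'
from rig import r, vision
from h import *
from scipy.spatial.transform import Rotation as Ro
def st(th=.46):
    s=r.observe();R=Ro.from_quat(s["tool_rot"]).as_matrix()
    u=np.array([-.098,-.995]);n=np.array([-.995,.098]);dd=np.cos(th)*u+np.sin(th)*n;nd=np.cos(th)*n-np.sin(th)*u
    v=s["tcp_pos"][:2]-np.array([.59,-.057])
    print(s["time_s"],np.round(s["tcp_pos"],4),"toolx",R[:2,0].round(3),"nd",nd.round(3),"L",round(v@dd,4),"m",round(-v@nd,4),"F",np.round(s["force"],1),"j",np.round(s["joint_pos"],2))
E
python3 -c "
from d import *
st()"
```

```text
6.4 [ 0.5225 -0.2272  0.2167] toolx [-0.846  0.533] nd [-0.848  0.53 ] L 0.1801 m 0.0329 F [-0.2 -1.  -0.3] j [-0.53  0.16  0.16  1.57  0.    0.03]
```

Emit:
arm_command(steps=[-6,0,0,0,-1,0,0,30,0,-1,0,0,30,0,-1,0,0,27,0,-1,0,0,0,0,-1])

```text
time_s: 7.02
tcp_pos: [0.5258, -0.2296, 0.1284]
tool_rot: [0.274, 0.962, 0.001, -0.004]
force: [-0.3, -0.4, 0.2]
grip_width: 0.0
grasp_force: 0.0
```

```bash
python3 - <<'E'
from d import *
st()
ims=[vision.capture(n)["color"][:,:,::-1] for n in("top","scene")]
a=cv2.resize(ims[0][130:280,210:410],(400,300));b=cv2.resize(ims[1][130:330,220:420],(400,400))
o=np.zeros((400,800,3),np.uint8);o[:300,:400]=a;o[:,400:]=b;cv2.imwrite("pics/behind.png",o)
E
```

```text
7.025 [ 0.5258 -0.2296  0.1284] toolx [-0.849  0.528] nd [-0.848  0.53 ] L 0.1804 m 0.037 F [-0.3 -0.4  0.2] j [-0.53  0.19  0.01  1.4   0.    0.03]
```

View pics/behind.png

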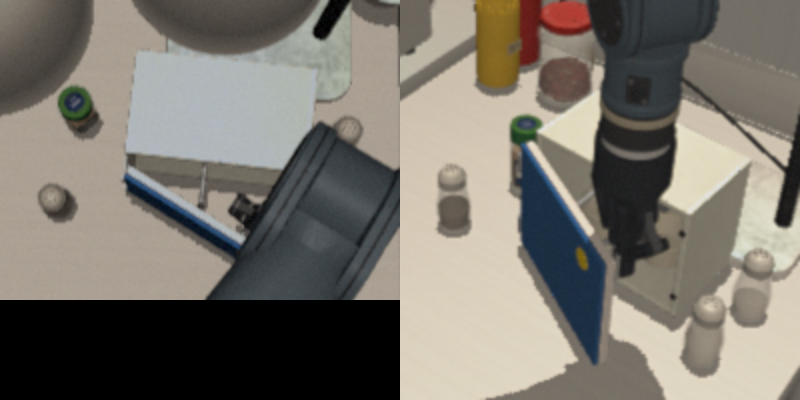

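The fingers are at (625,260), behind the ajar door and clear of the shakers. Now I close the gap and sweep round the hinge.

Emit:
arm_command(steps=[5,0,0,0,-1,5,0,0,0,-1,12.6,-1.4,0,4,-1,12.6,-1.4,0,4,-1,12.6,-1.4,0,4,-1])

```text
time_s: 7.75
tcp_pos: [0.4864, -0.2069, 0.1335]
tool_rot: [0.375, 0.927, -0.0, 0.001]
force: [0.1, 0.0, 0.2]
grip_width: -0.0001
grasp_force: 0.0
```

```bash
python3 -c "
from d import *
st(.46+12/57.3)"
```

```text
7.75 [ 0.4864 -0.2069  0.1335] toolx [-0.718  0.696] nd [-0.719  0.694] L 0.1798 m 0.0295 F [0.1 0.  0.2] j [-0.53  0.06 -0.12  1.39 -0.    0.24]
```

Emit:
arm_command(steps=[12.6,-1.4,0,4,-1,12.6,-1.4,0,4,-1,12.6,-1.4,0,4,-1,12.6,-1.4,0,4,-1,12.6,-1.4,0,4,-1])

```text
time_s: 8.38
tcp_pos: [0.4422, -0.1617, 0.1334]
tool_rot: [0.531, 0.848, -0.0, 0.001]
force: [-0.3, -1.0, -0.0]
grip_width: -0.0001
grasp_force: 0.0
```

Emit:
arm_command(steps=[12.6,-1.4,0,4,-1,12.6,-1.4,0,4,-1,12.6,-1.4,0,4,-1,12.6,-1.4,0,4,-1,12.6,-1.4,0,4,-1])

```text
time_s: 9.0
tcp_pos: [0.4162, -0.1041, 0.1333]
tool_rot: [0.67, 0.743, 0.0, 0.001]
force: [0.2, 0.1, -0.1]
grip_width: 0.0003
grasp_force: 0.0
```

Emit:
arm_command(steps=[12.6,-1.4,0,4,-1,6.3,-0.7,0,2,-1,6.3,-0.7,0,2,-1,3.1,-0.3,0,1,-1,0,0,0,0,-1])

```text
time_s: 9.62
tcp_pos: [0.4118, -0.0761, 0.1328]
tool_rot: [0.725, 0.689, 0.0, 0.0]
force: [-0.3, -0.7, -0.1]
grip_width: -0.0002
grasp_force: 0.0
```

```bash
python3 - <<'E'
from d import *
st(.46+61/57.3)
ims=[vision.capture(n)["color"][:,:,::-1] for n in("top","scene")]
a=cv2.resize(ims[0][130:330,210:410],(400,400));b=cv2.resize(ims[1][130:330,220:420],(400,400))
cv2.imwrite("pics/open.png",np.hstack([a,b]))
E
```

```text
9.625 [ 0.4118 -0.0761  0.1328] toolx [0.051 0.999] nd [0.052 0.998] L 0.1769 m 0.0283 F [-0.3 -0.7 -0.1] j [-0.34 -0.23 -0.39  1.41  0.    1.28]
```

View pics/open.png

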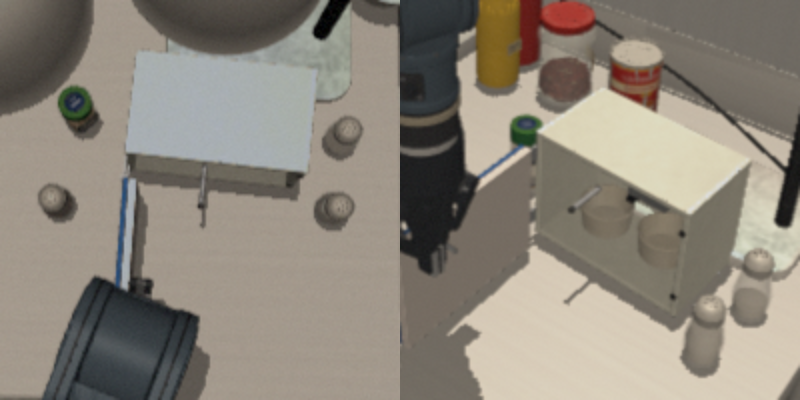

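The door stands about square: in the top half its edge runs from (128,180) to (120,285), and nothing else has moved. I nudge it slightly further, back off and lift clear.

Emit:
arm_command(steps=[6.3,-0.7,0,2,-1,6.3,-0.7,0,2,-1,4,0,0,1,-1,0,0,0,0,-1,-15,0,0,0,-1])

```text
time_s: 10.35
tcp_pos: [0.4096, -0.0746, 0.1323]
tool_rot: [0.754, 0.657, -0.0, 0.0]
force: [-0.8, -0.1, -0.4]
grip_width: -0.0001
grasp_force: 0.0
```

Emit:
arm_command(steps=[-40,0,0,0,-1,-30,0,0,0,-1,0,0,-50,0,-1,0,0,-50,0,-1,0,0,0,0,-1])

```text
time_s: 10.98
tcp_pos: [0.4018, -0.1462, 0.2372]
tool_rot: [0.755, 0.656, 0.001, 0.005]
force: [1.6, 0.1, 0.1]
grip_width: -0.0001
grasp_force: 0.0
```

Emit:
arm_command(steps=[-40,0,0,0,-1,-40,0,0,0,-1,0,0,0,0,-1,0,0,0,0,-1])

```text
time_s: 11.48
tcp_pos: [0.3881, -0.223, 0.2314]
tool_rot: [0.755, 0.656, -0.0, -0.001]
force: [-0.6, 0.6, -0.3]
grip_width: -0.0001
grasp_force: 0.0
```

```bash
python3 - <<'E'
from d import *
st(1.6)
C=[vision.capture(n) for n in("top","scene")];ims=[c["color"][:,:,::-1] for c in C]
a=cv2.resize(ims[0][130:330,210:410],(400,400));b=cv2.resize(ims[1][130:330,220:420],(400,400))
cv2.imwrite("pics/end.png",np.hstack([a,b]))
E
```

```text
11.475 [ 0.3881 -0.223   0.2314] toolx [0.139 0.99 ] nd [0.127 0.992] L 0.1791 m 0.1902 F [-0.6  0.6 -0.3] j [-0.67 -0.15 -0.13  1.59  0.    1.04]
```

View pics/end.png

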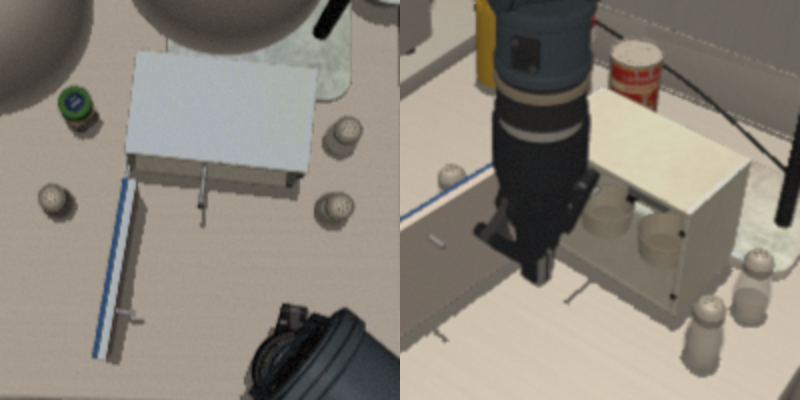

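The door now runs from (128,180) to (100,357), past square. The shakers and jar are where they started, and the arm is clear.

```bash
python3 -c "
from rig import r
print(r.sign_off())"
```

```text
the job is handed in; nothing more can be done
None
```

The door was pressed at the dot, sprang ajar and was pushed a little past square; in the last picture the shakers and jar stand where they were and the arm is clear, and I handed the job in at about 11.5 s (no verdict was returned).

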